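# Close up the connector organiser

## Robot

A 6-joint arm with a two-finger parallel gripper is mounted at the origin on the work surface. World frame = base frame: x ahead of the robot, y to its left, z up, the work surface at z = 0. Lengths are in m, angles in rad, forces in N, time in s.
With the tool pointing down it reaches from about 0.225 to 0.875 m from the base axis. Payload 3.4 kg.
Tool frame: the origin (TCP) lies at the very end of the fingers, on their centre line; the grasp point (between the pads) lies 19 mm behind it; z points along the fingers, y is the direction in which the jaws open and shut (so a half turn about z gives the same grasp; the last joint's range is limited). The gripper opens to 85 mm and grips with 20 to 120 N. Pads are 22 mm wide; open, the fingers measure 114 mm over their backs; the gripper's body (76 mm by 85 mm) begins 54 mm behind the grasp point. The pads swing forward as they close: fully open they stand 13 mm farther back than shut.
Start: joints at [1.034, 0.276, 1.505, -0, 1.361, -0.121], TCP at [0.232, 0.526, 0.231] pointing down, gripper open.
Joint ranges: [-2.89, 2.89], [-0.75, 2.08], [0.22, 2.7], [-1.18, 4.32], [0.11, 2.71], [-2.7, 2.7]. Speed limits (rad/s): [2.57, 2.57, 3.14, 3.14, 3.14, 3.14].

## Interface

Orientations are given as a unit quaternion [w, x, y, z].
In Python, from rig import manip, eyes gives the robot as it stands. The module is installed in compiled form; this text tells all that it offers.
- The arm moves only by the tool servo_tool, never from a script. Its argument "deltas" is one flat list of numbers, 6 for each row, row after row: the shift along the tool's x, y, z in cm, then the turn, a rotation vector about the tool's x, y, z in degrees. A call has 1 to 20 rows; each row shifts and turns the pose as measured when the row begins, along the tool's axes as they then stand; what a row does not reach is not made up. A row lasts 1/10 s, in which the tool goes at most 50 mm and 8.59 degrees, less where a joint would pass 70% of its speed; a pose out of reach is approached as far as the arm can. A call with a gripper value outside its range is refused whole. "jaw" is the finger opening in cm, from 0 to 8.54, set as the call begins (left out, the last holds). The fingers move at their own pace and stop on an object; "grip_force" is the grip in N (left out, the last holds). Time passes only in rows, so rows that do not move let the fingers close. It gives the time, the measured TCP pose, the force and the opening at its end, in the units of the state.
- manip.get_state(): the state, without advancing time (a new reading comes with each control period).
- eyes.get_image(name): name is "scene" or "top" or "wrist"; returns (picture, depth): 420x560x3 uint8, red, green, blue; 420x560 float32, m along the optical axis (not along the pixel's ray), 0 where there is no reading.
- eyes.get_calibration(name): a dict with "camera_matrix" (3x3 intrinsics, pixels), "distortion" ([k1, k2, p1, p2, k3] as OpenCV has them; the pictures are not rectified), "rvec" (rotation vector, rad) and "tvec" (3), from world to camera coordinates, as OpenCV has them. Camera axes: x right, y down, z forward; pixel columns grow to the right and rows downward; lengths in m; the calibration is good to about 2 mm. A picture is of the moment at which its call begins: read the wrist's pose just before it. get_calibration takes no time and is no camera call; for the wrist camera it gives the pose at the moment of the call.
- manip.sign_off(): hands the job in, once; it reports no verdict.
The state is a dict: "clock": time; "qpos": joint angles; "qd": joint speeds; "effort": joint torques, N m; "position": TCP position; "ee_rot": TCP orientation; "contact_force": force on the tool from outside, world axes, zero at the start; "moment": the same for the moment, N m; "width": finger opening in m.
Only numpy, scipy, OpenCV 4.12 (cv2) and the standard library are available. Lean on these libraries where they do the work, as an engineer would, in place of code of your own. Each camera call takes 0.05 s, during which the arm holds its last target.

## Task

Close the connector organiser for storage by pushing with the fingertips: first fold the upright inner leaf fully down flat over the small compartments, then swing the open cover over it until it is fully shut. Nothing needs gripping: leave the loose things standing around the case where they are, neither picked up nor pushed away.

Things in the scene. Friction and masses are not known exactly. Their poses are not given: they have to be found in the camera images.
- case: organiser case, an open pale plastic box with compartments, fixed to the bench: 240 mm long (its x), 160 wide (its y), rim 50 high, compartment walls 40 high. Origin: centre of its underside, on the bench; z up. The cover is hinged on its +y side (robot's left), the leaf inside its -y wall. Turned from the world axes by up to 0.45 rad.
- leaf (a joint): angle of the inner leaf, rad: 0 folded flat over the small compartments (its stop), 1.57 upright, 1.8 outer stop; starts at 1.35 to 1.75 and folds inwards, towards case +y. Hinge friction (about 0.05 N m) holds it wherever it is left; about 1 N near its free edge moves it. While up, it stops the cover; folded, it lies clear under it.
- leaf_hinge (a point): middle of the leaf's hinge axis (along case x), at case (0, -73, 43) mm. The leaf is a grey plate, 226 mm long along the hinge, reaching 72 mm from the axis, 4 mm thick (axis in mid-thickness); in the middle a tab 40 wide reaches 12 mm further. The point turns with it: y from hinge to free edge, z out of the face that is up when folded.
- leaf_edge (a point): middle of the leaf's free edge (root of the tab), in mid-thickness, 72 mm from the hinge axis. Axes as for leaf_hinge.
- cover (a joint): angle of the outer cover, rad: 0 fully shut on the case (its stop), 1.57 upright, 2.0 outer stop; starts at 1.6 to 1.95 and swings in towards case -y. Hinge friction (about 0.2 N m, more than the weight of this 0.13 kg cover) holds it wherever it is left, so it must be pushed all the way down; 2 to 4 N at 110 mm from the hinge move it.
- cover_hinge (a point): middle of the cover's hinge axis (along case x), at case (0, 82.5, 52.5) mm. The cover is a frosted plate, 250 mm long along the hinge, reaching 166 mm from it, 4 mm thick (0 to 4 mm to the outer side of the axis), rims reaching 8 mm to the inner side. The point turns with it: y from free edge to hinge, z out of the outer face (up when shut).
- cover_edge (a point): middle of the cover's free edge on its outer face, 166 mm from the hinge axis and 4 mm to the outer side. When shut it is 56.5 mm above the bench. Axes as for cover_hinge.
- jar_mid (a point): centre of a loose small white jar with black lid, upright, 48 mm in diameter, 60 mm tall, near the case; to be left alone.
- plug_mid (a point): centre of a loose bright metal barrel plug with a thinner brass tip, standing upright, 28 mm in diameter, 62 mm tall, near the case; to be left alone.
- tester_mid (a point): centre of a loose grey handheld tester lying flat, 50 x 90 x 26 mm, beyond the case's far end; to be left alone.

How it is judged:
On the way, in this order (a step that is already met when the one before it is completed fails the run):
1. the inner leaf is folded down flat (within 0.06 rad of its stop) while the cover is still open (over 0.5 rad) (value of joint leaf below 0.06 rad and value of joint cover above 0.5 rad), for 0.2 s.
2. the cover is shut (within 0.035 rad) over the folded leaf (value of joint leaf below 0.06 rad and value of joint cover below 0.035 rad), for 0.2 s.
At the end, for the whole second after the job is handed in: the leaf lies flat (within 0.06 rad of its stop), the cover is shut over it (within 0.035 rad, about 6 mm at the free edge), and the jar, plug and tester are each within 20 mm of where they started (all of step 2 and distance of each of jar_mid, plug_mid, tester_mid from where it was at the start of the episode below 0.02 m); the robot touches nothing.
It fails at once if the jar is lifted, carried or pushed more than 30 mm (distance of jar_mid from where it was at the start of the episode above 0.03 m).
It fails at once if the barrel plug is lifted, carried or pushed more than 30 mm (distance of plug_mid from where it was at the start of the episode above 0.03 m).
It fails at once if the tester is lifted, carried or pushed more than 30 mm (distance of tester_mid from where it was at the start of the episode above 0.03 m).
It also fails if it takes over 64 s, if anything falls off the work surface, if the arm or the gripper's body presses on something with over 40 N, if the wrist force passes 120 N, or if a joint passes its speed limit or range.

## Working session

There is one attempt and no reset: what is moved stays moved. The work goes in short steps, Python scripts to look and compute and a tool call to move; the robot and the scene stay as the last step left them, time stands still between calls to the robot, and variables do not carry over. Pictures are saved under pics/ and viewed, and the job is handed in when it is done.

Besides the shell and the picture viewer there is one more tool, called after "Request:" by a JSON object that holds its "fn" and its "kwargs". servo_tool: Moves the arm, as the interface text tells. Its arguments: {"type":"object","properties":{"deltas":{"type":"array","items":{"type":"number"}},"jaw":{"type":"number"},"grip_force":{"type":"number"}},"required":["deltas"]}

```bash
mkdir -p pics; cat > h.py <<'E'
from rig import manip, eyes
import numpy as np, cv2
def grab(n,tag):
    im,d=eyes.get_image(n); cv2.imwrite(f'pics/{tag}.png',im[:,:,::-1]); c=eyes.get_calibration(n); np.savez(f'{tag}.npz',im=im,d=d,K=c['camera_matrix'],D=c['distortion'],r=c['rvec'],t=c['tvec']); return im,d,c
def cloud(tag):
    z=np.load(tag+'.npz'); d=z['d']; H,W=d.shape
    u,v=np.meshgrid(np.arange(W),np.arange(H)); p=cv2.undistortPoints(np.stack([u,v],-1).reshape(-1,1,2).astype(float),z['K'],z['D']).reshape(H,W,2)
    P=np.dstack([p*d[...,None],d]); R=cv2.Rodrigues(z['r'])[0]
    return (P-z['t'].reshape(3))@R, d>0, z['im']
E
python3 - <<'E'
from h import *
s=manip.get_state(); print(s['clock'],s['position'],s['ee_rot'],s['contact_force'],s['width'])
for n in('scene','top'): grab(n,n+'0')
E
```

```text
0.0 [0.23197121 0.52557278 0.23044645] [-2.99520831e-04  2.06397837e-01  9.78467748e-01 -8.42633565e-04] [-1.21613095  0.61360261  0.71390872] 0.08534819275121154
```

View pics/scene0.png

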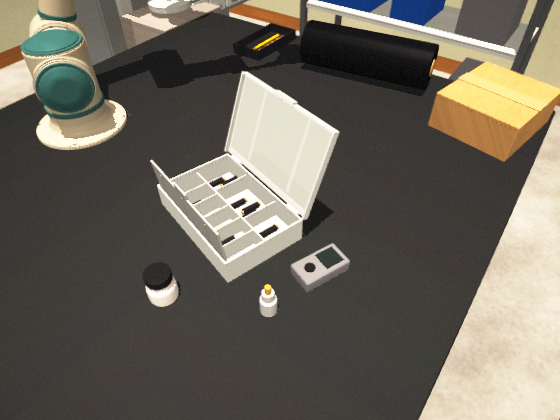

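View pics/top0.png

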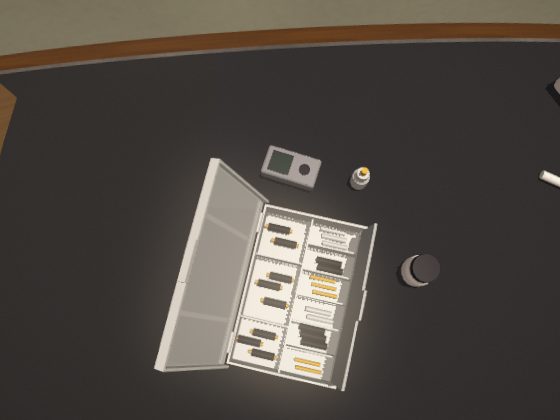

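```bash
python3 - <<'E'
from h import *
P,ok,im=cloud('top0')
def q(u,v):
    w=P[v-1:v+2,u-1:u+2].reshape(-1,3); return np.round(np.median(w,0)*1000)
for n,u,v in [('bench',450,150),('coverTopR',215,163),('coverbot',165,367),('covmid',185,280),('leaf',362,300),('leafT',374,228),('leafB',346,384),('jarlid',426,268),('plug',364,171),('tester',290,168)]: print(n,q(u,v))
# rim mask: height 45-54
m=ok&(P[...,2]>.044)&(P[...,2]<.054)
pts=P[m]; 
x=P.reshape(-1,3)
vis=im[:,:,::-1].copy(); vis[m]=(0,0,255); vis[ok&(P[...,2]>.056)]=(0,255,0)
cv2.imwrite('pics/mask0.png',cv2.resize(vis[130:410,130:460],None,fx=2,fy=2))
cv2.imwrite('pics/crop0.png',cv2.resize(im[130:410,130:460,::-1],None,fx=2.1,fy=2.1,interpolation=cv2.INTER_CUBIC))
E
```

```text
bench [ 735. -323.   -0.]
coverTopR [664.  51. 210.]
coverbot [433. 116. 208.]
covmid [528.  89. 215.]
leaf [ 494. -121.  126.]
leafT [ 590. -150.  113.]
leafB [ 370. -108.    0.]
jarlid [ 534. -233.   59.]
plug [ 688. -156.   61.]
tester [711. -46.  26.]
```

View pics/mask0.png

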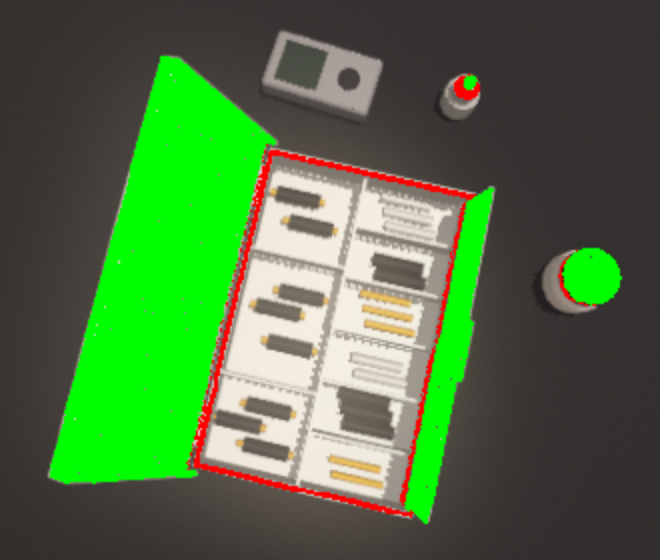

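View pics/crop0.png

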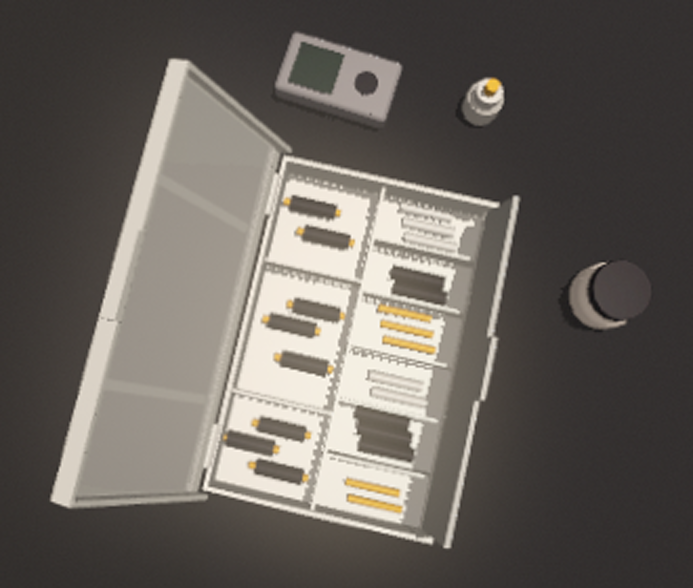

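```bash
python3 - <<'E'
from h import *
P,ok,im=cloud('top0')
m=ok&(P[...,2]>.047)&(P[...,2]<.0525); m[:, :225]=0; m[:200]=0; m[:,400:]=0
n,l,st,_=cv2.connectedComponentsWithStats(m.astype(np.uint8),connectivity=8)
p=P[m][:,:2]
r=cv2.minAreaRect((p*1000).astype(np.float32)); print(r, cv2.boxPoints(r))
# yaw estimate from cover inner face
g=ok&(P[...,2]>.08)&(P[...,2]<.2); g[:,:170]=0; g[:,270:]=0
A=P[g]; c=A.mean(0); U,S,V=np.linalg.svd(A-c,full_matrices=False); print('cover n',V[2],c,S[2]/len(A)**.5,len(A))
g=ok&(P[...,2]>.06)&(P[...,2]<.14); g[:,:335]=0; g[:,380:]=0; g[:215]=0
A=P[g]; c=A.mean(0); U,S,V=np.linalg.svd(A-c,full_matrices=False); print('leaf n',V[2],c,V[0],S[2]/len(A)**.5,len(A))
yaw=np.arctan2(V[0][1],V[0][0]);print(yaw)
E
```

```text
((511.5206604003906, -41.987266540527344), (163.660888671875, 240.90113830566406), 73.30412292480469) [[ 372.6387    -85.763565]
 [ 603.3842   -154.97244 ]
 [ 650.4026      1.789032]
 [ 419.6571     70.99791 ]]
cover n [ 0.27147558  0.90098105 -0.33842896] [0.54188727 0.06686706 0.14173882] 0.0015972516827848888 9020
leaf n [0.28836739 0.95039738 0.11657219] [ 0.48513161 -0.11560297  0.09566332] [-0.95728193  0.28886503  0.01297329] 0.0009095623051142588 2082
2.8485261413299487
```

The top picture shows the case turned by about -0.292 rad, with its origin near (511, -44) mm. The leaf is at about 1.69 rad and the cover at about 1.92. The jar, plug and tester are all clear of the sweep paths. First I'll raise the tool, align it and close the jaws.

Request:
{"fn": "servo_tool", "kwargs": {"deltas": [0,0,-4,0,0,-3.6,0,0,-4,0,0,-3.5,-2,-3,0,0,0,0,-2,-3,0,0,0,0,-2,-3,0,0,0,0,-2,-3,0,0,0,0], "jaw": 0}}

```text
clock: 0.7
position: [0.2746, 0.3868, 0.3096]
ee_rot: [-0.002, 0.139, 0.99, -0.004]
contact_force: [1.0, 0.7, 0.4]
width: 0.0003
```

```bash
cat >> h.py <<'E'
from scipy.spatial.transform import Rotation as Ro
yaw=-0.292; O=np.array([.5111,-.0438,0]); RC=Ro.from_euler('z',yaw).as_matrix()
def cs(p): return (np.asarray(p)-O)@RC*1000
def st():
    s=manip.get_state(); q=s['ee_rot']; R=Ro.from_quat(q,scalar_first=True).as_matrix()
    print('t',s['clock'],'case mm',cs(s['position']).round(1),'axes in case\n',(RC.T@R).round(3),'F',(s['contact_force']@RC).round(1),'w',s['width'],'q',s['qpos'].round(2))
E
python3 -c "
from h import *
st()"
```

```text
t 0.7 case mm [-350.4  344.3  309.6] axes in case
 [[-1.    -0.012 -0.003]
 [-0.012  1.    -0.008]
 [ 0.003 -0.008 -1.   ]] F [0.8 0.9 0.4] w 0.00028533593400347016 q [ 0.81  0.09  1.55 -0.    1.51 -0.48]
```

Request:
{"fn": "servo_tool", "kwargs": {"deltas": [-2.4,-3.35,0,0,0,0,-2.4,-3.35,0,0,0,0,-2.4,-3.35,0,0,0,0,-2.4,-3.35,0,0,0,0,-2.4,-3.35,0,0,0,0,-2.4,-3.35,0,0,0,0,-2.4,-3.35,0,0,0,0,-2.4,-3.35,0,0,0,0,-2.4,-3.35,0,0,0,0,-2.4,-3.35,0,0,0,0,-2.4,-3.35,0,0,0,0,-2.4,-3.35,0,0,0,0,-2.4,-3.35,0,0,0,0]}}

```text
clock: 2.0
position: [0.4552, -0.1384, 0.3094]
ee_rot: [-0.003, 0.138, 0.99, -0.004]
contact_force: [0.6, 1.0, 0.1]
width: -0.0003
```

```bash
python3 -c "
from h import *
st()"
```

```text
t 2.0 case mm [ -26.3 -106.7  309.4] axes in case
 [[-1.    -0.015 -0.005]
 [-0.015  1.    -0.008]
 [ 0.005 -0.008 -1.   ]] F [0.3 1.1 0.1] w -0.00030274350582791846 q [-0.43  0.09  1.55 -0.01  1.5  -1.73]
```

Request:
{"fn": "servo_tool", "kwargs": {"deltas": [-0.5,-1.3,4,0,0,0.8,0,0,4,0,0,0,0,0,4,0,0,0,0,0,4,0,0,0,0,0,3,0,0,0,0,0,1.5,0,0,0,0,0,0,0,0,0]}}

```text
clock: 2.7
position: [0.4571, -0.1625, 0.0957]
ee_rot: [-0.002, 0.15, 0.989, -0.005]
contact_force: [-0.2, 0.9, -0.4]
width: 0.0001
```

```bash
python3 -c "
from h import *
st(); grab('scene','s1'); grab('top','t1')
a=cv2.imread('pics/s1.png')[60:340,100:380]; b=cv2.imread('pics/t1.png')[130:410,160:440]; cv2.imwrite('pics/c1.png',cv2.resize(np.hstack([a,b]),(800,400)))"
```

```text
t 2.7 case mm [ -17.6 -129.2   95.7] axes in case
 [[-1.     0.009 -0.004]
 [ 0.009  1.    -0.01 ]
 [ 0.003 -0.01  -1.   ]] F [-0.4  0.8 -0.4] w 0.0001347356608519836 q [-0.48  0.26  1.9  -0.01  0.98 -1.74]
```

View pics/c1.png

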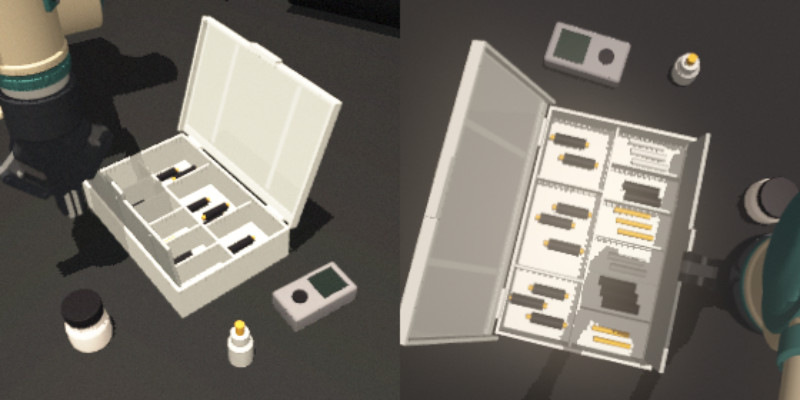

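The tip is behind the leaf in the gap, and the jar is clear. Next is the leaf push.

Request:
{"fn": "servo_tool", "kwargs": {"deltas": [0,1.9,-0.2,0,0,0,0,1.9,-0.2,0,0,0,0,0.8,0,0,0,0,0,0.8,0,0,0,0,0,0.8,0.3,0,0,0,0,0.8,0.3,0,0,0]}}

```text
clock: 3.4
position: [0.4849, -0.0978, 0.1016]
ee_rot: [0.006, 0.15, 0.989, -0.008]
contact_force: [-0.7, -0.0, -0.1]
width: 0.0002
```

```bash
python3 -c "
from h import *
st()"
```

```text
t 3.4 case mm [ -9.6 -59.3 101.6] axes in case
 [[-1.     0.01   0.015]
 [ 0.01   1.    -0.015]
 [-0.015 -0.014 -1.   ]] F [-0.7 -0.2 -0.1] w 0.00022448706101252074 q [-0.33  0.26  1.88 -0.02  0.98 -1.59]
```

Request:
{"fn": "servo_tool", "kwargs": {"deltas": [0,0.7,0.9,0,0,0,0,0.7,0.9,0,0,0,0,0.4,0.9,0,0,0,0,0.4,0.9,0,0,0,0,0.2,0.7,0,0,0,0,0.1,0.6,0,0,0]}}

```text
clock: 4.0
position: [0.4942, -0.0721, 0.0477]
ee_rot: [0.007, 0.15, 0.989, -0.008]
contact_force: [0.5, 0.2, 0.2]
width: -0.0003
```

```bash
python3 -c "
from h import *
st();grab('scene','s2'); grab('top','t2')
a=cv2.imread('pics/s2.png')[60:340,100:380]; b=cv2.imread('pics/t2.png')[130:410,160:440]; cv2.imwrite('pics/c2.png',cv2.resize(np.hstack([a,b]),(800,400)))"
```

```text
t 4.0 case mm [ -8.  -32.   47.7] axes in case
 [[-1.     0.01   0.016]
 [ 0.01   1.    -0.014]
 [-0.016 -0.014 -1.   ]] F [0.4 0.4 0.2] w -0.0002789426360901927 q [-0.27  0.34  1.94 -0.02  0.85 -1.53]
```

View pics/c2.png

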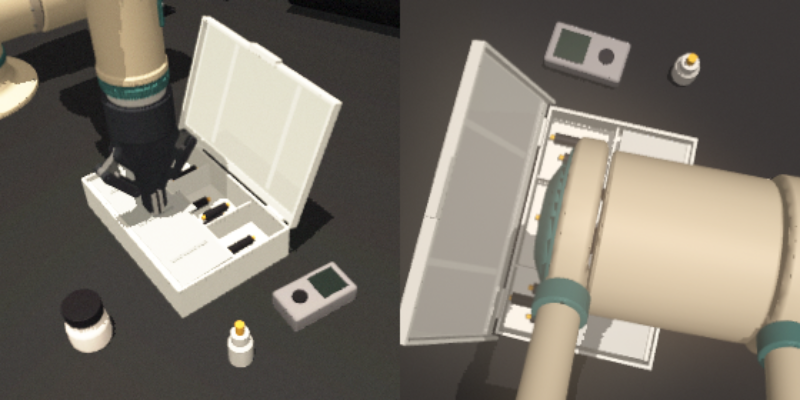

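The leaf is nearly flat. I'll press it down gently to its stop.

Request:
{"fn": "servo_tool", "kwargs": {"deltas": [0,0,0.2,0,0,0,0,0,0.3,0,0,0,0,0,0.3,0,0,0]}}

```text
clock: 4.4
position: [0.4938, -0.0724, 0.0446]
ee_rot: [0.006, 0.151, 0.988, -0.008]
contact_force: [-8.3, 3.1, 33.2]
width: -0.0001
```

```bash
python3 -c "
from h import *
st()"
```

```text
t 4.4 case mm [ -8.4 -32.4  44.6] axes in case
 [[-1.     0.011  0.015]
 [ 0.011  1.    -0.014]
 [-0.015 -0.013 -1.   ]] F [-8.9  0.5 33.2] w -5.528996896477574e-05 q [-0.27  0.34  1.94 -0.02  0.84 -1.53]
```

Request:
{"fn": "servo_tool", "kwargs": {"deltas": [0,0,-1,0,0,0,0,0,-4,0,0,0,0,0,-4,0,0,0,0,0,-4,0,0,0,0,0,-4,0,0,0,0,0,-4,0,0,0,0,0,-4,0,0,0]}}

```text
clock: 5.1
position: [0.4869, -0.0687, 0.3013]
ee_rot: [0.002, 0.152, 0.988, -0.008]
contact_force: [0.1, 0.5, -0.9]
width: 0.0004
```

```bash
python3 -c "
from h import *
st();grab('scene','s3')
cv2.imwrite('pics/c3.png',cv2.resize(cv2.imread('pics/s3.png')[60:340,100:380],(560,560)))
P,ok,im=cloud('s3'); C=cs(P.reshape(-1,3)).reshape(P.shape)
g=ok&(abs(C[...,0])<105)&(C[...,1]>-68)&(C[...,1]<-8)&(C[...,2]>30)&(C[...,2]<90)
A=C[g]; print(len(A)); f=np.linalg.lstsq(np.c_[A[:,:2],np.ones(len(A))],A[:,2],rcond=None)[0]; print('leaf plane',f, A[:,2].min(),A[:,2].max())
g=ok&(abs(C[...,0])<115)&(C[...,1]>70)&(C[...,2]>80)&(C[...,2]<200)
A=C[g]; c=A.mean(0); V=np.linalg.svd(A-c,full_matrices=False)[2][2]; print('cover n',V,c,len(A))
"
```

```text
t 5.1 case mm [-16.  -30.8 301.3] axes in case
 [[-1.     0.014  0.006]
 [ 0.014  1.    -0.015]
 [-0.006 -0.015 -1.   ]] F [-0.   0.6 -0.9] w 0.000380316040700794 q [-0.27  0.11  1.54 -0.01  1.48 -1.53]
2814
leaf plane [-2.96455797e-03  1.18527146e-03  4.68021908e+01] 43.90067915286813 50.40596837474449
cover n [-0.03084418 -0.08151678 -0.99619459] [ 17.54162708 279.53186208 127.95714348] 8823
```

View pics/c3.png

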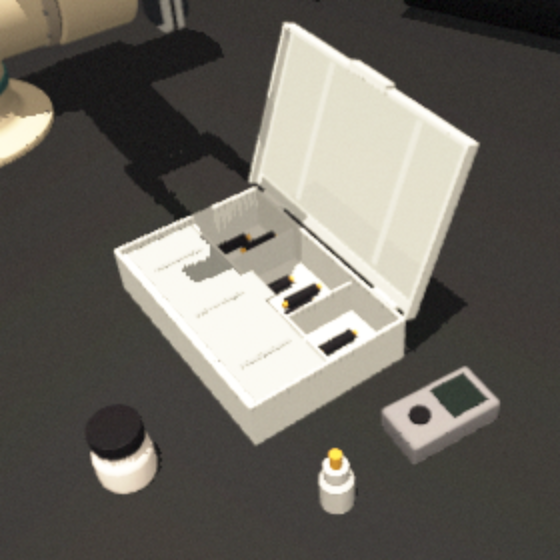

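The leaf is flat, with a slope of about 0.001. The tool now goes over the cover to its outer side.

Request:
{"fn": "servo_tool", "kwargs": {"deltas": [-0.3,4.2,0,0,0,0,-0.3,4.2,0,0,0,0,-0.3,4.2,0,0,0,0,-0.3,4.2,0,0,0,0,-0.3,4.2,0,0,0,0,0,0.5,0,0,0,0,0,0,0,0,0,0]}}

```text
clock: 5.85
position: [0.5749, 0.1338, 0.3102]
ee_rot: [0.016, 0.156, 0.988, -0.01]
contact_force: [-0.0, -1.4, 0.0]
width: 0.0002
```

```bash
python3 -c "
from h import *
st()"
```

```text
t 5.85 case mm [ 10.  188.4 310.2] axes in case
 [[-0.999  0.022  0.034]
 [ 0.021  1.    -0.015]
 [-0.034 -0.015 -0.999]] F [ 0.4 -1.4  0. ] w 0.0002046967615539078 q [ 0.13  0.26  1.34 -0.03  1.52 -1.13]
```

Request:
{"fn": "servo_tool", "kwargs": {"deltas": [0.5,0,2,-0.8,1.9,-1.2,0.3,-0.4,3,0,0,0,0,-0.4,3,0,0,0,0,-0.2,3,0,0,0,0,0,1.5,0,0,0,0,0,0,0,0,0]}}

```text
clock: 6.45
position: [0.5627, 0.1172, 0.1825]
ee_rot: [0.002, 0.148, 0.989, -0.002]
contact_force: [-0.3, 0.3, -0.5]
width: 0.0003
```

```bash
python3 -c "
from h import *
st();grab('scene','s4'); grab('top','t4')
a=cv2.imread('pics/s4.png')[40:320,100:380]; b=cv2.imread('pics/t4.png')[130:410,100:380]; cv2.imwrite('pics/c4.png',cv2.resize(np.hstack([a,b]),(800,400)))"
```

```text
t 6.45 case mm [  3.  169.  182.5] axes in case
 [[-1.     0.006  0.004]
 [ 0.006  1.    -0.004]
 [-0.004 -0.004 -1.   ]] F [-0.4  0.1 -0.5] w 0.00032468709867536285 q [ 0.09  0.31  1.59 -0.01  1.25 -1.18]
```

View pics/c4.png

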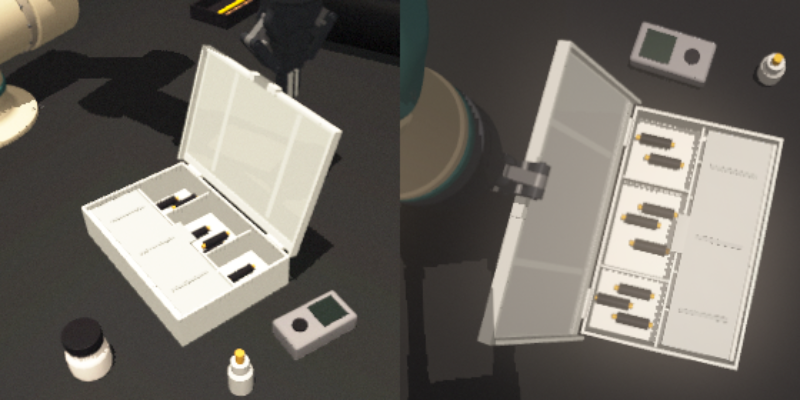

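Request:
{"fn": "servo_tool", "kwargs": {"deltas": [0,-1.4,-0.2,0,0,0,0,-1.4,-0.2,0,0,0,0,-1.4,-0.2,0,0,0,0,-1.4,-0.2,0,0,0,0,-1.4,0,0,0,0,0,-1.4,0,0,0,0,0,-1.4,0.2,0,0,0]}}

```text
clock: 7.25
position: [0.5358, 0.017, 0.1974]
ee_rot: [0.009, 0.148, 0.989, 0.0]
contact_force: [0.5, 1.2, 0.2]
width: 0.0
```

```bash
python3 -c "
from h import *
st()"
```

```text
t 7.25 case mm [  6.2  65.4 197.4] axes in case
 [[-1.     0.006  0.018]
 [ 0.006  1.     0.003]
 [-0.018  0.003 -1.   ]] F [0.1 1.3 0.2] w 1.3639930482243023e-05 q [-0.1   0.23  1.66 -0.    1.24 -1.37]
```

Request:
{"fn": "servo_tool", "kwargs": {"deltas": [0,-1.2,0.8,0,0.5,0,0,-1.2,0.8,0,0.5,0,0,-1.2,0.9,0,0,0,0,-1,0.9,0,0,0,0,-1,0.9,0,0,0,0,-0.9,0.9,0,0,0]}}

```text
clock: 7.85
position: [0.5156, -0.0527, 0.1412]
ee_rot: [0.0, 0.149, 0.989, 0.001]
contact_force: [0.3, 0.3, 1.5]
width: -0.0002
```

```bash
python3 -c "
from h import *
st();grab('scene','s5'); 
cv2.imwrite('pics/c5.png',cv2.resize(cv2.imread('pics/s5.png')[40:320,100:380],(560,560)))"
```

```text
t 7.85 case mm [  6.8  -7.2 141.2] axes in case
 [[-1.     0.007  0.001]
 [ 0.007  1.     0.001]
 [-0.001  0.001 -1.   ]] F [0.2 0.4 1.5] w -0.00024288932911470965 q [-0.24  0.26  1.77  0.    1.11 -1.51]
```

View pics/c5.png

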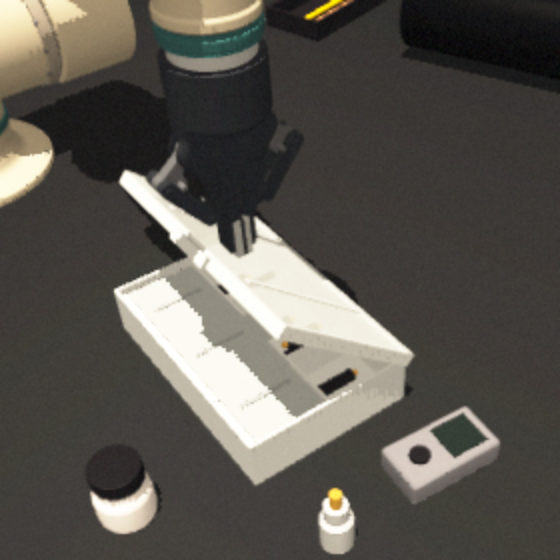

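The tip is on the outer face near the free edge, at about (240, 245), and the cover is at about 0.65 rad. I'll continue down.

Request:
{"fn": "servo_tool", "kwargs": {"deltas": [0,-0.7,0.9,0,0,0,0,-0.7,1,0,0,0,0,-0.6,1,0,0,0,0,-0.4,1,0,0,0,0,-0.3,1,0,0,0,0,-0.2,1,0,0,0,0,-0.1,0.8,0,0,0]}}

```text
clock: 8.6
position: [0.5046, -0.0848, 0.0669]
ee_rot: [-0.001, 0.149, 0.989, -0.0]
contact_force: [-0.7, 0.8, 0.1]
width: -0.0
```

```bash
python3 -c "
from h import *
st()"
```

```text
t 8.6 case mm [  5.6 -41.1  66.9] axes in case
 [[-1.     0.006 -0.002]
 [ 0.006  1.    -0.   ]
 [ 0.002 -0.    -1.   ]] F [-1.   0.6  0.1] w -2.618859581332673e-05 q [-0.3   0.33  1.88 -0.    0.93 -1.57]
```

Request:
{"fn": "servo_tool", "kwargs": {"deltas": [0,0,0.4,0,0,0,0,0,0.3,0,0,0,0,0,0.25,0,0,0,0,0,0.25,0,0,0]}}

```text
clock: 9.0
position: [0.5042, -0.0847, 0.0559]
ee_rot: [-0.002, 0.148, 0.989, -0.0]
contact_force: [-7.6, -0.1, 32.3]
width: 0.0003
```

The tip has hit the stop: 32 N at z = 55.9 mm, against 56.5 expected. I'll retreat straight up and check.

Request:
{"fn": "servo_tool", "kwargs": {"deltas": [0,0,0,0,0,0,0,0,-1,0,0,0,0,0,-4,0,0,0,0,0,-4,0,0,0,0,0,-4,0,0,0,0,0,-4,0,0,0,0,0,-4,0,0,0,-3,3,0,0,0,0,0,4,0,0,0,0,0,4,0,0,0,0,0,4,0,0,0,0,0,4,0,0,0,0,0,4,0,0,0,0,0,0,0,0,0,0]}}

```text
clock: 10.4
position: [0.6047, 0.1364, 0.2844]
ee_rot: [0.004, 0.149, 0.989, 0.001]
contact_force: [0.4, -0.8, 0.4]
width: -0.0001
```

```bash
python3 -c "
from h import *
st();grab('scene','s6');grab('top','t6')
a=cv2.imread('pics/s6.png')[60:340,100:380]; b=cv2.imread('pics/t6.png')[130:410,160:440]; cv2.imwrite('pics/c6.png',cv2.resize(np.hstack([a,b]),(800,400)))
for n in('s6','t6'):
  P,ok,im=cloud(n); C=cs(P.reshape(-1,3)).reshape(P.shape)
  g=ok&(abs(C[...,0])<110)&(abs(C[...,1])<70)&(C[...,2]>30)&(C[...,2]<80)
  A=C[g]; print(n,len(A),'cover plane',np.linalg.lstsq(np.c_[A[:,:2],np.ones(len(A))],A[:,2],rcond=None)[0])
P0,_,_=cloud('top0');P1,_,_=cloud('t6')
for u,v in[(426,268),(364,171),(290,168),(270,152)]: print((P0[v,u]*1000).round(),(P1[v,u]*1000).round())
"
```

```text
t 10.4 case mm [ 37.7 199.5 284.4] axes in case
 [[-1.     0.007  0.008]
 [ 0.007  1.     0.004]
 [-0.008  0.004 -1.   ]] F [ 0.6 -0.6  0.4] w -0.00013464094763223348 q [ 0.11  0.32  1.32  0.    1.5  -1.16]
s6 6558 cover plane [-2.79457693e-03  1.63565839e-04  5.83159642e+01]
t6 14684 cover plane [-7.90732930e-04 -8.28456229e-04  5.61440323e+01]
[ 534. -233.   58.] [ 534. -233.   58.]
[ 688. -156.   60.] [ 687. -156.   63.]
[712. -46.  24.] [711. -45.  25.]
[739. -15.  28.] [741. -15.  25.]
```

View pics/c6.png

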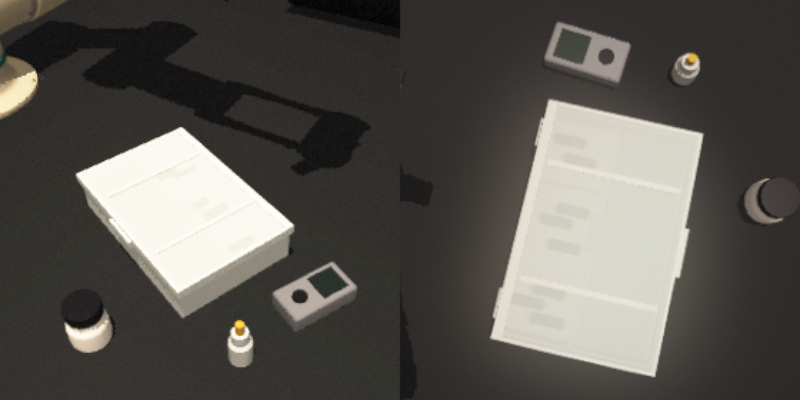

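The cover is shut flat, with a slope under 0.001 rad and its top at 56.1 mm. The loose things have not moved and the robot is clear, so I'm handing in.

```bash
python3 -c "
from rig import manip
print(manip.sign_off())"
```

```text
the job is handed in; nothing more can be done
None
```

I folded the inner leaf flat with the closed fingertips, then swung the cover over it and pressed it shut. I handed the job in at about 10.5 s of the 64 s allowed; the sign-off reports no verdict.

- **Leaf:** measured flat before I touched the cover, with a slope of about 0.001 rad. The cover was still wide open at that point. The scene camera put the leaf surface at 46.8 mm, against about 45 mm expected; the fingertip met the stop at 44.6 mm.
- **Cover:** the top camera shows it shut, with a slope under 0.001 rad and its top at 56.1 mm (56.5 expected). The scene camera put it about 2 mm higher, at 58.3 mm, which is about its calibration error.
- **Jar, plug and tester:** depth readings before and after agree within about 3 mm, so none of them moved.
- **Forces:** I saw about 33 N at the fingertips against the leaf stop and 32 N against the cover stop. The robot was well clear of everything at the end.

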